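# Heft the boxes, find the steel blank, weigh down the press

## Robot

A 6-joint arm with a two-finger parallel gripper is mounted at the origin on a cart in front of the work surface, level with it; the furniture and walls round the work are solid. World frame = base frame: x ahead of the robot, y to its left, z up, the work surface at z = 0. Lengths are in m, angles in rad, forces in N, time in s.
With the tool pointing down it reaches from about 0.225 to 0.875 m from the base axis. Payload 3.4 kg.
Tool frame: the origin (TCP) lies at the very end of the fingers, on their centre line; the grasp point (between the pads) lies 19 mm behind it (manip.grasp_offset is the distance from the TCP to the grasp point, in m); x points along the fingers, y is the direction in which the jaws open and shut, and the axes are right-handed (so a half turn about x gives the same grasp; the last joint's range is limited). The gripper opens to 85 mm and grips with 20 to 120 N. Pads are 22 mm wide; open, the fingers measure 114 mm over their backs; the gripper's body (76 mm by 85 mm) begins 54 mm behind the grasp point. The pads swing forward as they close: fully open they stand 13 mm farther back than shut.
Start: joints at [1.101, 0.276, 1.505, -0, 1.361, -0.121], TCP at [0.197, 0.54, 0.231] pointing down, gripper open.
Joint ranges: [-2.89, 2.89], [-0.75, 2.08], [0.22, 2.7], [-1.18, 4.32], [0.11, 2.71], [-2.7, 2.7]. Speed limits (rad/s): [2.57, 2.57, 3.14, 3.14, 3.14, 3.14].

## Interface

Orientations are given as a unit quaternion [w, x, y, z].
In Python, from rig import manip gives the robot as it stands.
- The arm moves only by the tool step_arm, never from a script. Its argument "increments" is a list of rows, each an object with "grip": the opening, from 0 (shut) to 1 (fully open); "delta_pos": the shift along the world's x, y, z in m, a list of three; "twist": the turn about the world's z in degrees. A call has 1 to 10 rows; each row shifts and turns the commanded pose from where the row before left it; what a row does not reach is not made up. A row lasts 1/12 s, in which the tool goes at most 41.7 mm and 7.16 degrees, less where a joint would pass 70% of its speed; a pose out of reach is approached as far as the arm can. A call with a gripper value outside its range is refused whole. The fingers move at their own pace and stop on an object; "force" is the grip in N (left out, the last holds). Time passes only in rows, so rows that do not move let the fingers close. It gives the time, the measured TCP pose, the force and the opening at its end, in the units of the state.
- manip.get_state(): the state, without advancing time (a new reading comes with each control period).
- manip.get_image(name): name is "scene" or "top"; returns a dict with "img" (384x512x3 uint8, red, green, blue), "fx", "fy", "cx", "cy" (pixels), "D" ([k1, k2, p1, p2, k3] as OpenCV has them; the pictures are not rectified), "rvec" (rotation vector, rad) and "tvec" (3), from world to camera coordinates, as OpenCV has them. Camera axes: x right, y down, z forward; pixel columns grow to the right and rows downward; lengths in m; the calibration is good to about 2 mm. A picture is of the moment at which its call begins. There is no depth.
- manip.sign_off(): hands the job in, once; it reports no verdict.
The state is a dict: "clock": time; "qpos": joint angles; "qd": joint speeds; "effort": joint torques, N m; "position": TCP position; "ee_rot": TCP orientation; "contact_force": force on the tool from outside, world axes, zero at the start; "moment": the same for the moment, N m; "width": finger opening in m.
Only numpy, scipy, OpenCV 4.12 (cv2) and the standard library are available. Lean on these libraries where they do the work, as an engineer would, in place of code of your own. Each camera call takes 0.05 s, during which the arm holds its last target. There are 200 camera calls.

## Task

One of the three closed boxes holds the steel blank, the other two hold aluminium ones that look just the same: lift the boxes shut by their sides and feel which is the heavy one. With that box standing on the bench again, draw its lid right open by the pull, lift the blank out and set it gently on the pan of the dead-weight press, so that it holds the gasket fully down. Slide the emptied box's lid fully shut again, leave all three boxes standing upright on the bench and shut, and do not disturb the other things lying about.

Things in the scene. Friction and masses are not known exactly. Their poses are not given: they have to be found in the camera images.
- box_a_mid (a point): centre, 35 mm above the underside, of box_a: one of three identical grey sheet-steel boxes with a bare metal sliding lid, 116 mm long (its x) x 64 mm wide (its y) x 70 mm high, walls 4 mm, z up. Box and lid weigh about 0.25 kg without the blank. It can be lifted by its two long sides.
- box_a_inside (a point): where the centre of the blank (plain turned cylinder 50 mm across, 55 mm high, upright) stands in box_a at the start, within 3 mm; it moves with the box. Clear room inside 108 (x) x 56 mm (y), so fingers fit at the blank's x sides; two ribs beside it are 14 mm high. Steel blank about 0.60 kg, aluminium ones 0.20 kg, one to a box, shuffled, alike to look at.
- box_a_pull (a point): centre of the black pull on the lid of box_a: upright block 20 mm along the box's x, 14 mm wide along its y, rising 24 mm above the lid (z 66 to 90 mm above the box's underside), near the box's -x end. The lid opens by drawing the pull level along the box's -x; friction about 0.5 N, no catch.
- box_a_lid (a joint): how far the lid of box_a is drawn out along the box's -x, m: 0 shut, 0.110 fully open (the whole inside is clear); it stays where it is left.
- box_b_mid (a point): centre, 35 mm above the underside, of box_b: one of three identical grey sheet-steel boxes with a bare metal sliding lid, 116 mm long (its x) x 64 mm wide (its y) x 70 mm high, walls 4 mm, z up. Box and lid weigh about 0.25 kg without the blank. It can be lifted by its two long sides.
- box_b_inside (a point): where the centre of the blank (plain turned cylinder 50 mm across, 55 mm high, upright) stands in box_b at the start, within 3 mm; it moves with the box. Clear room inside 108 (x) x 56 mm (y), so fingers fit at the blank's x sides; two ribs beside it are 14 mm high. Steel blank about 0.60 kg, aluminium ones 0.20 kg, one to a box, shuffled, alike to look at.
- box_b_pull (a point): centre of the black pull on the lid of box_b: upright block 20 mm along the box's x, 14 mm wide along its y, rising 24 mm above the lid (z 66 to 90 mm above the box's underside), near the box's -x end. The lid opens by drawing the pull level along the box's -x; friction about 0.5 N, no catch.
- box_b_lid (a joint): how far the lid of box_b is drawn out along the box's -x, m: 0 shut, 0.110 fully open (the whole inside is clear); it stays where it is left.
- box_c_mid (a point): centre, 35 mm above the underside, of box_c: one of three identical grey sheet-steel boxes with a bare metal sliding lid, 116 mm long (its x) x 64 mm wide (its y) x 70 mm high, walls 4 mm, z up. Box and lid weigh about 0.25 kg without the blank. It can be lifted by its two long sides.
- box_c_inside (a point): where the centre of the blank (plain turned cylinder 50 mm across, 55 mm high, upright) stands in box_c at the start, within 3 mm; it moves with the box. Clear room inside 108 (x) x 56 mm (y), so fingers fit at the blank's x sides; two ribs beside it are 14 mm high. Steel blank about 0.60 kg, aluminium ones 0.20 kg, one to a box, shuffled, alike to look at.
- box_c_pull (a point): centre of the black pull on the lid of box_c: upright block 20 mm along the box's x, 14 mm wide along its y, rising 24 mm above the lid (z 66 to 90 mm above the box's underside), near the box's -x end. The lid opens by drawing the pull level along the box's -x; friction about 0.5 N, no catch.
- box_c_lid (a joint): how far the lid of box_c is drawn out along the box's -x, m: 0 shut, 0.110 fully open (the whole inside is clear); it stays where it is left.
- press: small green C-frame dead-weight press fixed to the bench, base 124 x 104 x 12 mm; origin on the bench under the ram's axis, z up, column at its +x side (up to 78 mm high). It presses a gasket on a flange with a spring-lifted ram that carries a round weight pan on top.
- pan (a point): centre of the flat floor of the press's weight pan, 103 mm above the bench when up; the pan is 70 mm across outside, 62 mm inside, with a rim 5 mm above its floor; it moves with the ram.
- press_ram (a joint): how far the press's ram and pan have sunk, m: 0 up, 0.012 fully down with the foot on the gasket. A spring lifts it: about 3.2 N on the pan starts it down, 4.4 N holds it fully down; an aluminium blank does not move it, the steel one takes it fully down.
- mug: bystander, not to be disturbed: white spotted mug, 91 mm high; origin at its underside
- dip_tin: bystander, not to be disturbed: round tin with black lid, 72 mm across, 61 mm high; origin at its underside
- hex_coupling: bystander, not to be disturbed: dark hexagonal coupling standing on end, 36x41x40 mm; origin at its underside
- spanner_13: bystander, not to be disturbed: small spanner lying flat, 150 mm long, 5 mm thick; origin at its underside
- soapstone: bystander, not to be disturbed: flat white marking stick, 85x12x5 mm; origin at its underside
- nut_m16: bystander, not to be disturbed: dark hex nut, 24x27x13 mm; origin at its underside

How it is judged:
By the outcome, as a careful person would: the job done as asked, in the order asked, and still so for the second after the job is handed in, with the robot touching nothing.
It also fails if it takes over 67 s, if anything falls off the work surface, if the arm or the gripper's body presses on something with over 40 N, if the wrist force passes 120 N, or if a joint passes its speed limit or range.

## Working session

There is one attempt and no reset: what is moved stays moved. The work goes in short steps, Python scripts to look and compute and a tool call to move; the robot and the scene stay as the last step left them, time stands still between calls to the robot, and variables do not carry over. Pictures are saved under pics/ and viewed, about 8 in all and at most 12, crops included, and the job is handed in when it is done.

Besides the shell and the picture viewer there is one more tool, called after "Emit:" as a command line: name --argument value ..., lists and objects as JSON in quotes. step_arm: Moves the arm, as the interface text tells. Its arguments: {"type":"object","properties":{"increments":{"type":"array"},"force":{"type":"number"}},"required":["increments"]}

```bash
mkdir -p pics; ls
python3 - <<'E'
from rig import manip
import cv2,numpy as np
s=manip.get_state(); print({k:np.round(v,3).tolist() for k,v in s.items()}); print(manip.grasp_offset)
for n in("scene","top"):
    d=manip.get_image(n); cv2.imwrite(f"pics/{n}0.png",cv2.resize(d["img"][:,:,::-1],(800,600),interpolation=cv2.INTER_CUBIC))
    R=cv2.Rodrigues(np.array(d["rvec"]))[0]; print(n,d["fx"],d["fy"],d["cx"],d["cy"],d["D"],(-R.T@np.array(d["tvec"]).ravel()).round(3),R.round(2).tolist())
E
```

```text
pics
{'clock': 0.0, 'qpos': [1.101, 0.277, 1.506, -0.0, 1.361, -0.121], 'qd': [-0.002, 0.0, 0.001, -0.001, 0.001, -0.001], 'effort': [-0.002, -41.677, -24.58, -0.0, 0.011, -0.0], 'position': [0.196, 0.54, 0.23], 'ee_rot': [0.696, 0.122, 0.697, -0.123], 'contact_force': [-0.891, 0.3, 0.322], 'moment': [-0.017, 0.041, -0.037], 'width': 0.085}
0.0187
scene 452.2093804981932 452.2093804981932 250.6170158120531 187.43988657988422 [-0.09151862  0.          0.          0.          0.        ] [-0.074 -0.215  0.742] [[0.55, -0.84, -0.02], [-0.54, -0.34, -0.77], [0.64, 0.43, -0.64]]
top 386.8315964407867 386.8315964407867 260.72184984499603 189.7986686431066 [-0.08629187  0.          0.          0.          0.        ] [0.491 0.212 1.073] [[0.01, -1.0, 0.02], [-1.0, -0.01, -0.09], [0.09, -0.02, -1.0]]
```

View pics/scene0.png

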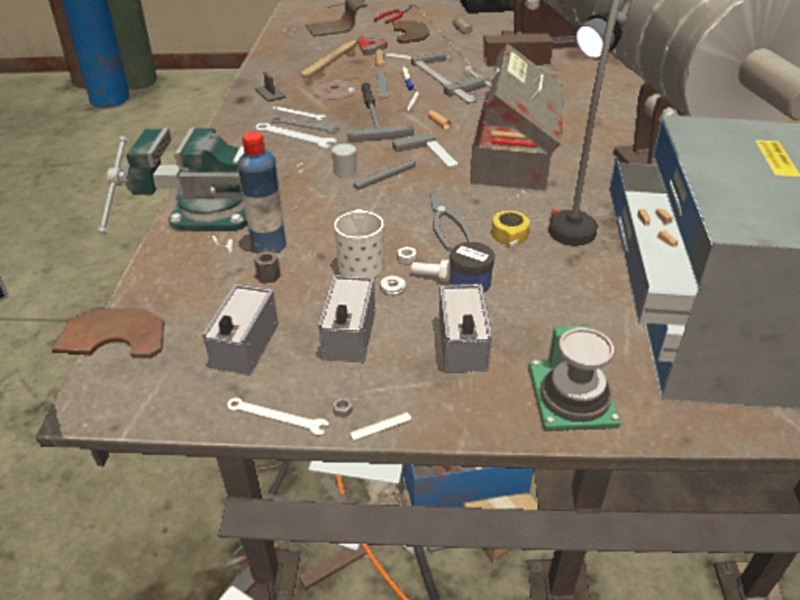

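View pics/top0.png

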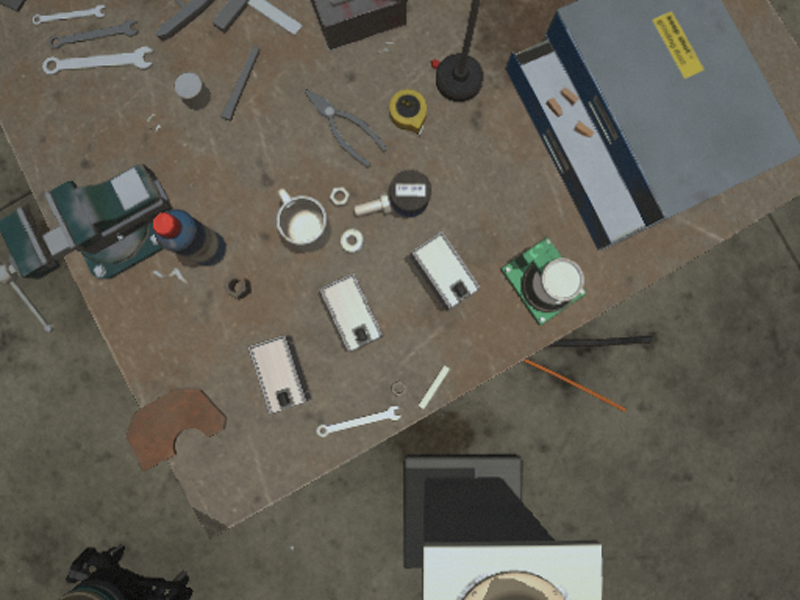

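The scene view shows three boxes with black pulls at (227,325), (342,315) and (468,325), and the press pan at (585,350). In the top view the lids are at (278,372), (352,312) and (445,270), the pan is at (561,279), and the pulls face the robot. Next I'll measure them.

```bash
cat > h.py <<'E'
from rig import manip
import cv2,numpy as np
from scipy.spatial.transform import Rotation as Rn
def cam(n):
    d=manip.get_image(n); d["K"]=np.array([[d["fx"],0,d["cx"]],[0,d["fy"],d["cy"]],[0,0,1]]); d["R"]=cv2.Rodrigues(np.array(d["rvec"],float))[0]
    d["C"]=-d["R"].T@np.array(d["tvec"],float).ravel(); d["hsv"]=cv2.cvtColor(d["img"],cv2.COLOR_RGB2HSV); return d
def plane(d,uv,z):
    n=cv2.undistortPoints(np.array(uv,float).reshape(-1,1,2),d["K"],np.array(d["D"],float))[:,0]
    r=np.c_[n,np.ones(len(n))]@d["R"]
    return (d["C"]+r*((z-d["C"][2])/r[:,2])[:,None])[:,:2]
def proj(d,P): return cv2.projectPoints(np.array(P,float).reshape(-1,3),d["rvec"],d["tvec"],d["K"],np.array(d["D"],float))[0][:,0]
def blobs(mask,amin):
    c,_=cv2.findContours(mask.astype(np.uint8),cv2.RETR_EXTERNAL,cv2.CHAIN_APPROX_NONE)
    return [x for x in c if cv2.contourArea(x)>amin]
def tool():
    s=manip.get_state(); q=s["ee_rot"]; M=Rn.from_quat([q[1],q[2],q[3],q[0]]).as_matrix(); return s,M
E
cat > m.py <<'E'
from h import *
d=cam("top"); S=512/800
g=d["img"].min(2)
for nm,p in dict(L=(278,372),M=(352,312),R=(445,270)).items():
    u,v=int(p[0]*S),int(p[1]*S)
    m=np.zeros_like(g); m[v-40:v+40,u-35:u+35]=(g>120)[v-40:v+40,u-35:u+35]
    c=max(blobs(m,100),key=cv2.contourArea); w=plane(d,c[:,0],0.066)
    r=cv2.minAreaRect((w*1000).astype(np.float32)); print(nm,"lid rect mm",np.round(r[0],1),np.round(r[1],1),round(r[2],1))
    h=cv2.convexHull(c); hm=np.zeros_like(g); cv2.fillPoly(hm,[h],1)
    b=max(blobs((d["img"].max(2)<60)&(cv2.dilate(hm,np.ones((5,5)))>0),5),key=cv2.contourArea)
    bm=plane(d,b[:,0],0.09)*1000; rr=cv2.minAreaRect(bm.astype(np.float32)); print("  pull top",np.round(rr[0],1),np.round(rr[1],1),round(rr[2],1))
u,v=int(561*S),int(279*S); m=np.zeros_like(g); m[v-22:v+22,u-22:u+22]=(g>100)[v-22:v+22,u-22:u+22]
c=max(blobs(m,100),key=cv2.contourArea); print("pan",np.array(cv2.minEnclosingCircle((plane(d,c[:,0],0.108)*1000).astype(np.float32))[0]).round(1),np.round(cv2.fitEllipse((plane(d,c[:,0],0.108)*1000).astype(np.float32))[:2],1))
for k,(p,z) in dict(mug=((302,222),.091),tin=((410,192),.061),hex=((237,287),.04),nut=((399,388),.013),sp1=((322,431),.005),sp2=((396,412),.005),soap1=((421,407),.005),soap2=((447,368),.005)).items(): print(k,(plane(d,[(p[0]*S,p[1]*S)],z)*1000).round().tolist())
s,M=tool(); print("tool y yaw",np.degrees(np.arctan2(M[1,1],M[0,1])).round(1),M.round(2).tolist())
im=cv2.resize(d["img"][130:280,140:400,::-1],None,fx=3,fy=3,interpolation=cv2.INTER_CUBIC); cv2.imwrite("pics/crop1.png",im)
E
python3 m.py
```

```text
L lid rect mm [449.7 406.2] [115.3  63.6] 19.0
  pull top [457.2 366.4] [95.7  6.2] 18.6
M lid rect mm [554.2 285.5] [116.5  63. ] 25.7
  pull top [515.5 265.7] [15.2 15.3] 0.6
R lid rect mm [627.5 126.8] [116.4  62.8] 34.3
  pull top [603.  156.8] [105.3   5.7] 34.0
pan [600.9 -55.5] [[605.4 -57.8]
 [ 70.6  80.1]]
mug [[699.0, 366.0]]
tin [[760.0, 187.0]]
hex [[596.0, 483.0]]
nut [[425.0, 202.0]]
sp1 [[348.0, 336.0]]
sp2 [[382.0, 207.0]]
soap1 [[391.0, 164.0]]
soap2 [[460.0, 118.0]]
tool y yaw 70.0 [[-0.0, 0.34, 0.94], [-0.0, 0.94, -0.34], [-1.0, -0.0, -0.0]]
```

Lids measure about 116 x 63 mm at the right height, so box poses look good. The pan fit is contaminated, so I'll refine that with both views.

```bash
cat > p.py <<'E'
from h import *
out=[]
for n,(u0,v0) in dict(top=(359,178),scene=(374,224)).items():
    d=cam(n); g=d["img"].min(2)
    c0=d["img"][v0-40:v0+40,u0-40:u0+40]; 
    out.append(cv2.resize(c0[:,:,::-1],None,fx=5,fy=5,interpolation=cv2.INTER_NEAREST))
    for th in(90,120,150):
        m=np.zeros_like(g); m[v0-30:v0+30,u0-30:u0+30]=(g>th)[v0-30:v0+30,u0-30:u0+30]
        c=max(blobs(m,20),key=cv2.contourArea); w=plane(d,c[:,0],.108)*1000
        print(n,th,[np.round(x,1).tolist() for x in cv2.fitEllipse(w.astype(np.float32))[:2]], [np.round(x,1).tolist() for x in cv2.fitEllipse(c)[:2]])
cv2.imwrite("pics/press.png",np.hstack(out))
E
python3 p.py
```

```text
top 90 [[604.8, -58.1], [72.3, 88.7]] [[358.9, 179.7], [28.4, 34.1]]
top 120 [[606.9, -61.1], [68.0, 69.8]] [[360.1, 178.9], [26.1, 27.5]]
top 150 [[606.5, -60.0], [64.1, 66.8]] [[359.6, 179.0], [24.6, 26.4]]
scene 90 [[615.0, -56.5], [133.8, 192.0]] [[375.9, 221.1], [63.2, 68.1]]
scene 120 [[636.3, -41.6], [103.3, 125.3]] [[372.9, 210.9], [39.5, 50.7]]
scene 150 [[607.3, -57.6], [67.6, 69.1]] [[375.0, 221.2], [22.9, 34.5]]
```

View pics/press.png

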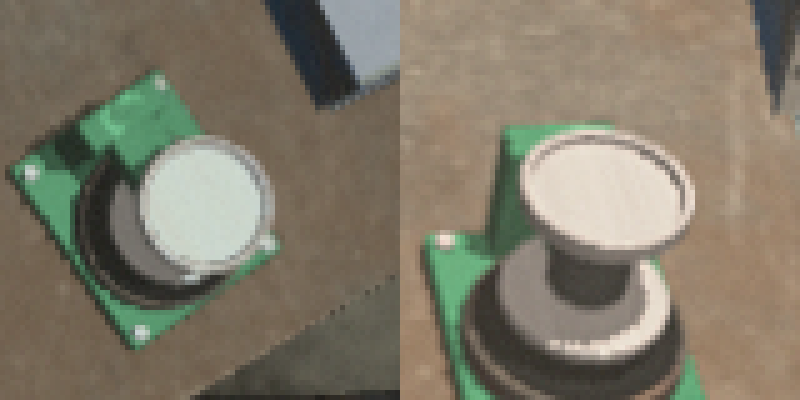

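Pan centre is about (607,-59.5) mm, and the two views agree within 3 mm. Moving to the left box: target (450,406), twist +39.

Emit:
step_arm --increments '[{"grip":1,"delta_pos":[0.032,-0.017,-0.008],"twist":5},{"grip":1,"delta_pos":[0.032,-0.017,-0.008],"twist":5},{"grip":1,"delta_pos":[0.032,-0.017,-0.008],"twist":5},{"grip":1,"delta_pos":[0.032,-0.017,-0.008],"twist":5},{"grip":1,"delta_pos":[0.032,-0.017,-0.008],"twist":5},{"grip":1,"delta_pos":[0.032,-0.017,-0.008],"twist":5},{"grip":1,"delta_pos":[0.032,-0.017,-0.008],"twist":5},{"grip":1,"delta_pos":[0.03,-0.015,-0.008],"twist":4},{"grip":1,"delta_pos":[0,0,0],"twist":0},{"grip":1,"delta_pos":[0,0,0],"twist":0}]' --force 30

```text
clock: 1.08
position: [0.4518, 0.4051, 0.1663]
ee_rot: [0.697, -0.116, 0.698, 0.115]
contact_force: [-1.0, -0.8, -0.9]
width: 0.0855
```

Emit:
step_arm --increments '[{"grip":1,"delta_pos":[-0.002,0.001,-0.025],"twist":0},{"grip":1,"delta_pos":[0,0,-0.03],"twist":0},{"grip":1,"delta_pos":[0,0,-0.03],"twist":0},{"grip":1,"delta_pos":[0,0,-0.03],"twist":0},{"grip":1,"delta_pos":[0,0,-0.015],"twist":0},{"grip":1,"delta_pos":[0,0,-0.008],"twist":0},{"grip":0.7,"delta_pos":[0,0,0],"twist":0},{"grip":0.6,"delta_pos":[0,0,0],"twist":0},{"grip":0.6,"delta_pos":[0,0,0],"twist":0},{"grip":0.6,"delta_pos":[0,0,0],"twist":0}]' --force 40

```text
clock: 1.92
position: [0.4488, 0.408, 0.0304]
ee_rot: [0.698, -0.116, 0.697, 0.117]
contact_force: [0.7, 1.2, -2.7]
width: 0.0634
```

```bash
cat > st.py <<'E'
from h import *
s,M=tool(); print(s["clock"],s["position"].round(4) if hasattr(s["position"],"round") else s["position"],s["width"],"yaw",np.degrees(np.arctan2(M[1,1],M[0,1])).round(1),np.round(s["contact_force"],2),np.round(s["moment"],2),np.round(s["effort"],2))
E
python3 st.py
```

```text
1.9167 [0.4488 0.408  0.0304] 0.06339196751375407 yaw 109.0 [ 0.72  1.16 -2.74] [ 0.06 -0.11  0.05] [ 2.000e-02 -5.092e+01 -2.010e+01 -2.000e-02  6.000e-02  0.000e+00]
```

Emit:
step_arm --increments '[{"grip":0.6,"delta_pos":[0,0,0.006],"twist":0},{"grip":0.6,"delta_pos":[0,0,0.01],"twist":0},{"grip":0.6,"delta_pos":[0,0,0.01],"twist":0},{"grip":0.6,"delta_pos":[0,0,0.006],"twist":0},{"grip":0.6,"delta_pos":[0,0,0],"twist":0},{"grip":0.6,"delta_pos":[0,0,0],"twist":0},{"grip":0.6,"delta_pos":[0,0,0],"twist":0},{"grip":0.6,"delta_pos":[0,0,0],"twist":0}]'

```text
clock: 2.58
position: [0.4481, 0.4071, 0.0609]
ee_rot: [0.697, -0.117, 0.698, 0.117]
contact_force: [-0.8, 0.6, -4.3]
width: 0.0635
```

```bash
python3 st.py
```

```text
2.5833 [0.4481 0.4071 0.0609] 0.06348081384111338 yaw 109.0 [-0.84  0.65 -4.3 ] [-0.03 -0.    0.04] [ 0.000e+00 -5.071e+01 -2.160e+01 -0.000e+00 -2.000e-02  0.000e+00]
```

About 4.3 N, so 0.45 kg: this is an aluminium blank. Set it down, release it and go up.

Emit:
step_arm --increments '[{"grip":0.6,"delta_pos":[0,0,-0.01],"twist":0},{"grip":0.6,"delta_pos":[0,0,-0.01],"twist":0},{"grip":0.6,"delta_pos":[0,0,-0.006],"twist":0},{"grip":0.6,"delta_pos":[0,0,-0.004],"twist":0},{"grip":0.6,"delta_pos":[0,0,-0.001],"twist":0},{"grip":0.6,"delta_pos":[0,0,0],"twist":0},{"grip":0.8,"delta_pos":[0,0,0],"twist":0},{"grip":1,"delta_pos":[0,0,0],"twist":0},{"grip":1,"delta_pos":[0,0,0],"twist":0},{"grip":1,"delta_pos":[0,0,0],"twist":0}]'

```text
clock: 3.42
position: [0.4491, 0.4078, 0.0305]
ee_rot: [0.698, -0.117, 0.697, 0.117]
contact_force: [0.3, 0.0, 0.7]
width: 0.0856
```

Emit:
step_arm --increments '[{"grip":1,"delta_pos":[0,0,0.02],"twist":0},{"grip":1,"delta_pos":[0,0,0.03],"twist":0},{"grip":1,"delta_pos":[0,0,0.035],"twist":0},{"grip":1,"delta_pos":[0,0,0.03],"twist":0}]'

```text
clock: 3.75
position: [0.4488, 0.4076, 0.147]
ee_rot: [0.698, -0.117, 0.697, 0.117]
contact_force: [0.1, 0.3, 0.2]
width: 0.0851
```

Emit:
step_arm --increments '[{"grip":1,"delta_pos":[0.025,-0.029,0],"twist":1.7},{"grip":1,"delta_pos":[0.027,-0.031,0],"twist":1.7},{"grip":1,"delta_pos":[0.027,-0.031,0],"twist":1.7},{"grip":1,"delta_pos":[0.026,-0.031,0],"twist":1.6},{"grip":1,"delta_pos":[0,0,0],"twist":0},{"grip":1,"delta_pos":[0,0,0],"twist":0}]'

```text
clock: 4.25
position: [0.5552, 0.2836, 0.1452]
ee_rot: [0.69, -0.156, 0.69, 0.156]
contact_force: [0.2, -1.2, 1.5]
width: 0.0858
```

Emit:
step_arm --increments '[{"grip":1,"delta_pos":[-0.001,0.002,-0.025],"twist":0.3},{"grip":1,"delta_pos":[0,0,-0.03],"twist":0},{"grip":1,"delta_pos":[0,0,-0.03],"twist":0},{"grip":1,"delta_pos":[0,0,-0.02],"twist":0},{"grip":1,"delta_pos":[0,0,-0.01],"twist":0},{"grip":0.8,"delta_pos":[0,0,0],"twist":0},{"grip":0.6,"delta_pos":[0,0,0],"twist":0},{"grip":0.6,"delta_pos":[0,0,0],"twist":0},{"grip":0.6,"delta_pos":[0,0,0],"twist":0},{"grip":0.6,"delta_pos":[0,0,0],"twist":0}]'

```text
clock: 5.08
position: [0.5527, 0.2879, 0.0311]
ee_rot: [0.689, -0.159, 0.689, 0.159]
contact_force: [-1.0, -0.2, -4.4]
width: 0.0633
```

Emit:
step_arm --increments '[{"grip":0.6,"delta_pos":[0,0,0.006],"twist":0},{"grip":0.6,"delta_pos":[0,0,0.01],"twist":0},{"grip":0.6,"delta_pos":[0,0,0.01],"twist":0},{"grip":0.6,"delta_pos":[0,0,0.006],"twist":0},{"grip":0.6,"delta_pos":[0,0,0],"twist":0},{"grip":0.6,"delta_pos":[0,0,0],"twist":0},{"grip":0.6,"delta_pos":[0,0,0],"twist":0},{"grip":0.6,"delta_pos":[0,0,0],"twist":0}]'

```text
clock: 5.75
position: [0.5521, 0.2872, 0.0619]
ee_rot: [0.689, -0.159, 0.689, 0.159]
contact_force: [0.7, -1.9, -4.5]
width: 0.0634
```

4.5 N, so this one is also aluminium. Set it back down.

Emit:
step_arm --increments '[{"grip":0.6,"delta_pos":[0,0,-0.01],"twist":0},{"grip":0.6,"delta_pos":[0,0,-0.01],"twist":0},{"grip":0.6,"delta_pos":[0,0,-0.006],"twist":0},{"grip":0.6,"delta_pos":[0,0,-0.004],"twist":0},{"grip":0.6,"delta_pos":[0,0,-0.001],"twist":0},{"grip":0.6,"delta_pos":[0,0,0],"twist":0},{"grip":0.8,"delta_pos":[0,0,0],"twist":0},{"grip":1,"delta_pos":[0,0,0],"twist":0},{"grip":1,"delta_pos":[0,0,0],"twist":0},{"grip":1,"delta_pos":[0,0,0],"twist":0}]'

```text
clock: 6.58
position: [0.5532, 0.2876, 0.0317]
ee_rot: [0.689, -0.159, 0.689, 0.159]
contact_force: [0.1, -0.7, 0.3]
width: 0.0852
```

Emit:
step_arm --increments '[{"grip":1,"delta_pos":[0,0,0.02],"twist":0},{"grip":1,"delta_pos":[0,0,0.03],"twist":0},{"grip":1,"delta_pos":[0,0,0.035],"twist":0},{"grip":1,"delta_pos":[0,0,0.03],"twist":0},{"grip":1,"delta_pos":[0.012,-0.032,0],"twist":1.5},{"grip":1,"delta_pos":[0.016,-0.032,0],"twist":1.5},{"grip":1,"delta_pos":[0.016,-0.032,0],"twist":2},{"grip":1,"delta_pos":[0.016,-0.032,0],"twist":2},{"grip":1,"delta_pos":[0.014,-0.032,0],"twist":1.6},{"grip":1,"delta_pos":[0,0,0],"twist":0}]'

```text
clock: 7.42
position: [0.6299, 0.1212, 0.1466]
ee_rot: [0.676, -0.211, 0.675, 0.207]
contact_force: [-0.7, 0.3, 0.8]
width: 0.0856
```

```bash
python3 st.py
```

```text
7.4167 [0.6299 0.1212 0.1466] 0.08562602314602259 yaw 124.4 [-0.66  0.35  0.76] [ 0.01 -0.01 -0.05] [-1.240e+00 -4.906e+01 -2.309e+01 -2.200e-01  4.000e-02 -5.100e-01]
```

Emit:
step_arm --increments '[{"grip":1,"delta_pos":[0,0,-0.025],"twist":0},{"grip":1,"delta_pos":[0,0,-0.03],"twist":0},{"grip":1,"delta_pos":[0,0,-0.03],"twist":0},{"grip":1,"delta_pos":[0,0,-0.02],"twist":0},{"grip":1,"delta_pos":[0,0,-0.01],"twist":0},{"grip":0.8,"delta_pos":[0,0,0],"twist":0},{"grip":0.6,"delta_pos":[0,0,0],"twist":0},{"grip":0.6,"delta_pos":[0,0,0],"twist":0},{"grip":0.6,"delta_pos":[0,0,0],"twist":0},{"grip":0.6,"delta_pos":[0,0,0],"twist":0}]'

```text
clock: 8.25
position: [0.6268, 0.1276, 0.0319]
ee_rot: [0.675, -0.21, 0.675, 0.21]
contact_force: [0.0, 1.6, -5.6]
width: 0.0635
```

Emit:
step_arm --increments '[{"grip":0.6,"delta_pos":[0,0,0.006],"twist":0},{"grip":0.6,"delta_pos":[0,0,0.01],"twist":0},{"grip":0.6,"delta_pos":[0,0,0.01],"twist":0},{"grip":0.6,"delta_pos":[0,0,0.006],"twist":0},{"grip":0.6,"delta_pos":[0,0,0],"twist":0},{"grip":0.6,"delta_pos":[0,0,0],"twist":0},{"grip":0.6,"delta_pos":[0,0,0],"twist":0},{"grip":0.6,"delta_pos":[0,0,0],"twist":0}]'

```text
clock: 8.92
position: [0.6259, 0.1273, 0.0628]
ee_rot: [0.675, -0.21, 0.676, 0.21]
contact_force: [0.5, -0.4, -8.0]
width: 0.0633
```

8.0 N, so the right-hand box holds the steel blank. Set it down, release, then go over its pull at about (591,103).

Emit:
step_arm --increments '[{"grip":0.6,"delta_pos":[0,0,-0.01],"twist":0},{"grip":0.6,"delta_pos":[0,0,-0.01],"twist":0},{"grip":0.6,"delta_pos":[0,0,-0.006],"twist":0},{"grip":0.6,"delta_pos":[0,0,-0.004],"twist":0},{"grip":0.6,"delta_pos":[0,0,-0.001],"twist":0},{"grip":0.6,"delta_pos":[0,0,0],"twist":0},{"grip":0.8,"delta_pos":[0,0,0],"twist":0},{"grip":1,"delta_pos":[0,0,0],"twist":0},{"grip":1,"delta_pos":[0,0,0],"twist":0},{"grip":1,"delta_pos":[0,0,0],"twist":0}]'

```text
clock: 9.75
position: [0.6278, 0.1275, 0.0333]
ee_rot: [0.676, -0.211, 0.674, 0.21]
contact_force: [-0.7, 0.2, -0.2]
width: 0.0856
```

Emit:
step_arm --increments '[{"grip":1,"delta_pos":[0,0,0.02],"twist":0},{"grip":1,"delta_pos":[0,0,0.03],"twist":0},{"grip":1,"delta_pos":[0,0,0.03],"twist":0},{"grip":1,"delta_pos":[-0.009,-0.006,0],"twist":0},{"grip":0.6,"delta_pos":[-0.018,-0.012,0],"twist":0},{"grip":0.6,"delta_pos":[-0.009,-0.007,0],"twist":0},{"grip":0.6,"delta_pos":[0,0,0],"twist":0},{"grip":0.6,"delta_pos":[0,0,0],"twist":0}]'

```text
clock: 10.42
position: [0.5905, 0.1022, 0.1123]
ee_rot: [0.675, -0.21, 0.675, 0.21]
contact_force: [0.4, 0.5, -0.5]
width: 0.051
```

```bash
python3 st.py; python3 -c "
from h import *
a=cam('scene')['img'];b=cam('top')['img']
f=lambda i,u,v:cv2.resize(i[v-50:v+50,u-50:u+50,::-1],(400,400),interpolation=cv2.INTER_CUBIC)
cv2.imwrite('pics/pull.png',np.hstack([f(b,285,170),f(a,298,205)]))"
```

```text
10.4167 [0.5905 0.1022 0.1123] 0.050984222141020004 yaw 124.6 [ 0.37  0.55 -0.54] [-0.01 -0.03 -0.01] [-2.100e-01 -4.652e+01 -2.102e+01 -5.000e-02  1.500e-01 -1.000e-02]
```

View pics/pull.png

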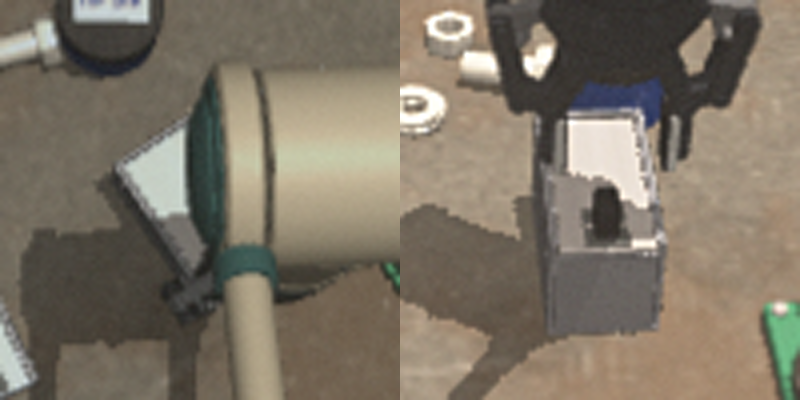

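The scene view shows the fingers on either side of the pull at (607,212) in the crop, and the box stands upright and shut. Lower and grip the pull.

Emit:
step_arm --increments '[{"grip":0.6,"delta_pos":[0,0,-0.02],"twist":0},{"grip":0.6,"delta_pos":[0,0,-0.01],"twist":0},{"grip":0.4,"delta_pos":[0,0,-0.004],"twist":0},{"grip":0.1,"delta_pos":[0,0,0],"twist":0},{"grip":0.05,"delta_pos":[0,0,0],"twist":0},{"grip":0.05,"delta_pos":[0,0,0],"twist":0},{"grip":0.05,"delta_pos":[0,0,0],"twist":0},{"grip":0.05,"delta_pos":[0,0,0],"twist":0}]' --force 25

```text
clock: 11.18
position: [0.5904, 0.1025, 0.0782]
ee_rot: [0.675, -0.21, 0.675, 0.211]
contact_force: [-0.2, 0.4, -4.2]
width: 0.0133
```

Emit:
step_arm --increments '[{"grip":0.05,"delta_pos":[-0.0025,-0.0017,-0.001],"twist":0},{"grip":0.05,"delta_pos":[-0.005,-0.0034,-0.001],"twist":0},{"grip":0.05,"delta_pos":[-0.0083,-0.0056,0],"twist":0},{"grip":0.05,"delta_pos":[-0.0083,-0.0056,0],"twist":0}]'

```text
clock: 11.52
position: [0.5671, 0.0864, 0.078]
ee_rot: [0.676, -0.21, 0.674, 0.21]
contact_force: [-0.9, 2.5, 4.5]
width: 0.0131
```

```bash
python3 st.py
```

```text
11.5167 [0.5671 0.0864 0.078 ] 0.013068861398087763 yaw 124.6 [-0.9   2.51  4.46] [0.27 0.09 0.01] [ -0.39 -40.52 -19.47  -0.52  -0.2    0.13]
```

Emit:
step_arm --increments '[{"grip":0.05,"delta_pos":[-0.0083,-0.0057,0.001],"twist":0},{"grip":0.05,"delta_pos":[-0.01,-0.0068,0],"twist":0},{"grip":0.05,"delta_pos":[-0.01,-0.0068,0],"twist":0},{"grip":0.05,"delta_pos":[-0.01,-0.0068,0],"twist":0},{"grip":0.05,"delta_pos":[-0.01,-0.0068,0],"twist":0},{"grip":0.05,"delta_pos":[-0.01,-0.0068,0],"twist":0},{"grip":0.05,"delta_pos":[-0.006,-0.0041,0],"twist":0},{"grip":0.05,"delta_pos":[-0.0025,-0.0019,0],"twist":0},{"grip":0.05,"delta_pos":[0,0,0],"twist":0},{"grip":0.05,"delta_pos":[0,0,0],"twist":0}]'

```text
clock: 12.35
position: [0.4998, 0.04, 0.0776]
ee_rot: [0.675, -0.211, 0.675, 0.21]
contact_force: [-0.8, -0.1, 5.7]
width: 0.0131
```

```bash
python3 st.py
```

```text
12.35 [0.4998 0.04   0.0776] 0.013067378578724122 yaw 124.6 [-0.78 -0.12  5.69] [-0.09 -0.08  0.03] [  0.14 -35.26 -17.09   0.18   0.05   0.  ]
```

Travel was 110 mm. I'm pressing slightly down on the lid, so ease that, release and look.

Emit:
step_arm --increments '[{"grip":0.05,"delta_pos":[-0.0008,-0.0006,0.0012],"twist":0},{"grip":0.05,"delta_pos":[0,0,0],"twist":0}]'

```text
clock: 12.52
position: [0.4994, 0.0401, 0.0781]
ee_rot: [0.675, -0.21, 0.675, 0.211]
contact_force: [2.6, 1.8, 0.0]
width: 0.0129
```

```bash
python3 st.py
```

```text
12.5167 [0.4994 0.0401 0.0781] 0.01294080567797839 yaw 124.6 [2.6  1.77 0.01] [ 0.13 -0.52 -0.05] [ -0.51 -38.7  -17.72  -0.34   1.01  -0.04]
```

Emit:
step_arm --increments '[{"grip":0.4,"delta_pos":[0,0,0],"twist":0},{"grip":0.6,"delta_pos":[0,0,0],"twist":0},{"grip":0.6,"delta_pos":[0,0,0.02],"twist":0},{"grip":0.76,"delta_pos":[0,0,0.025],"twist":-7},{"grip":0.76,"delta_pos":[0,0,0.025],"twist":-7},{"grip":0.76,"delta_pos":[0,0,0],"twist":-7},{"grip":0.76,"delta_pos":[0,0,0],"twist":-7},{"grip":0.76,"delta_pos":[0,0,0],"twist":-7},{"grip":0.76,"delta_pos":[0,0,0],"twist":-7},{"grip":0.76,"delta_pos":[0,0,0],"twist":-7}]'

```text
clock: 13.35
position: [0.4978, 0.0398, 0.1481]
ee_rot: [0.7, 0.09, 0.702, -0.091]
contact_force: [0.2, -0.3, 0.2]
width: 0.0653
```

```bash
python3 st.py; python3 -c "
from h import *
a=cam('scene')['img'];b=cam('top')['img']
f=lambda i,u,v:cv2.resize(i[v-50:v+50,u-50:u+50,::-1],(400,400),interpolation=cv2.INTER_CUBIC)
cv2.imwrite('pics/open.png',np.hstack([f(b,285,170),f(a,298,205)]))"
```

```text
13.35 [0.4978 0.0398 0.1481] 0.06530556343907204 yaw 75.3 [ 0.18 -0.31  0.21] [0.01 0.01 0.05] [ 1.000e-02 -3.602e+01 -2.178e+01 -0.000e+00  1.000e-02 -1.210e+00]
```

View pics/open.png

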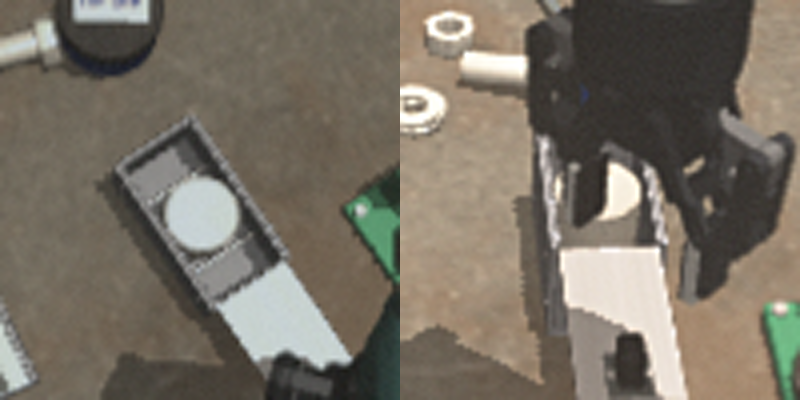

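The top view shows the box fully open and upright, with the blank at crop (202,214), so pixel (285.5,173.5). Locate it.

Run:
```python
from h import *
d=cam("top"); g=d["img"].min(2)
m=np.zeros_like(g); m[173-14:173+15,285-14:285+15]=(g>140)[173-14:173+15,285-14:285+15]
m=cv2.morphologyEx(m,cv2.MORPH_OPEN,np.ones((5,5)))
c=max(blobs(m,50),key=cv2.contourArea); w=(plane(d,c[:,0],.059)*1000).astype(np.float32)
print(cv2.fitEllipse(w),cv2.minEnclosingCircle(w))
cr=np.array([[190,116],[117,165],[287,255],[213,308]])/4+[235,120]
q=plane(d,cr,.07)*1000; print(q.round(1), q.mean(0))
```

```text
((626.5755615234375, 126.38399505615234), (44.48175811767578, 48.298179626464844), 115.06311798095703) ((625.9219970703125, 126.29491424560547), 26.219236373901367)
[[688.1 133.9]
 [654.9 181.8]
 [596.8  70.1]
 [561.5 118.5]] [625.32335076 126.08254623]
```

Emit:
step_arm --increments '[{"grip":0.76,"delta_pos":[0.021,0.0145,0],"twist":-7},{"grip":0.76,"delta_pos":[0.022,0.0145,0],"twist":-7},{"grip":0.76,"delta_pos":[0.022,0.0145,0],"twist":-7},{"grip":0.76,"delta_pos":[0.022,0.0145,0],"twist":-7},{"grip":0.76,"delta_pos":[0.021,0.0145,0],"twist":-7},{"grip":0.76,"delta_pos":[0.02,0.0145,-0.01],"twist":-5.7},{"grip":0.76,"delta_pos":[0,0,-0.01],"twist":0},{"grip":0.76,"delta_pos":[0,0,-0.01],"twist":0},{"grip":0.76,"delta_pos":[0,0,0],"twist":0}]'

```text
clock: 14.25
position: [0.6241, 0.1264, 0.1153]
ee_rot: [0.625, 0.325, 0.629, -0.328]
contact_force: [-0.3, -0.5, -0.2]
width: 0.0648
```

```bash
python3 st.py
```

```text
14.25 [0.6241 0.1264 0.1153] 0.06477910074783327 yaw 35.1 [-0.34 -0.5  -0.18] [-0.03  0.07 -0.04] [ 3.000e-01 -5.044e+01 -2.389e+01  3.000e-02 -3.700e-01 -1.000e-02]
```

Emit:
step_arm --increments '[{"grip":0.76,"delta_pos":[0.002,0.0005,-0.015],"twist":-0.4},{"grip":0.76,"delta_pos":[0,0,-0.02],"twist":0},{"grip":0.76,"delta_pos":[0,0,-0.02],"twist":0},{"grip":0.76,"delta_pos":[0,0,-0.015],"twist":0},{"grip":0.76,"delta_pos":[0,0,-0.01],"twist":0},{"grip":0.76,"delta_pos":[0,0,-0.008],"twist":0},{"grip":0.76,"delta_pos":[0,0,-0.005],"twist":0},{"grip":0.76,"delta_pos":[0,0,0],"twist":0}]' --force 40

```text
clock: 14.92
position: [0.6282, 0.127, 0.025]
ee_rot: [0.625, 0.329, 0.626, -0.329]
contact_force: [0.2, 0.3, -0.3]
width: 0.0647
```

```bash
python3 st.py
```

```text
14.9167 [0.6282 0.127  0.025 ] 0.06471754522573497 yaw 34.5 [ 0.19  0.28 -0.31] [ 0.01  0.02 -0.05] [ -0.07 -51.5  -19.49  -0.    -0.13  -0.  ]
```

No contact so far. Grip 3 mm lower and lift.

Emit:
step_arm --increments '[{"grip":0.7,"delta_pos":[-0.001,0,-0.003],"twist":0},{"grip":0.6,"delta_pos":[0,0,0],"twist":0},{"grip":0.5,"delta_pos":[0,0,0],"twist":0},{"grip":0.45,"delta_pos":[0,0,0],"twist":0},{"grip":0.45,"delta_pos":[0,0,0],"twist":0},{"grip":0.45,"delta_pos":[0,0,0],"twist":0},{"grip":0.45,"delta_pos":[0,0,0.004],"twist":0},{"grip":0.45,"delta_pos":[0,0,0.006],"twist":0},{"grip":0.45,"delta_pos":[0,0,0],"twist":0}]'

```text
clock: 15.67
position: [0.6286, 0.1277, 0.0329]
ee_rot: [0.626, 0.33, 0.625, -0.329]
contact_force: [0.4, 0.9, -5.7]
width: 0.049
```

```bash
python3 st.py
```

```text
15.6667 [0.6286 0.1277 0.0329] 0.04902203274557644 yaw 34.5 [ 0.41  0.95 -5.69] [-0.   -0.04 -0.02] [-1.000e-02 -5.435e+01 -2.050e+01  0.000e+00  3.300e-01 -0.000e+00]
```

5.7 N and 49 mm wide: the steel blank is held. Before moving, check the cabinet's clearance from the pan.

Run:
```python
from h import *
d=cam("scene"); S=.64
for n,p in dict(corner_bottom=(662,395),left_bottom=(648,300)).items(): print(n,(plane(d,[(p[0]*S,p[1]*S)],0)*1000).round())
t=cam("top")
for n,p in dict(corner=(607,245),left=(508,63),green1=(502,268),green2=(583,283)).items():
    for z in (0,.1,.2): print(n,z,(plane(t,[(p[0]*S,p[1]*S)],z)*1000).round())
```

```text
corner_bottom [[ 684. -161.]]
left_bottom [[878. -79.]]
corner 0 [[ 684. -175.]]
corner 0.1 [[ 666. -139.]]
corner 0.2 [[ 648. -103.]]
left 0 [[1029.    3.]]
left 0.1 [[979.  23.]]
left 0.2 [[929.  42.]]
green1 0 [[639.  19.]]
green1 0.1 [[625.  37.]]
green1 0.2 [[612.  55.]]
green2 0 [[ 614. -129.]]
green2 0.1 [[602. -97.]]
green2 0.2 [[591. -66.]]
```

The cabinet corner is at least 60 mm from the pan axis and the jaw direction is at right angles to it, so keep the yaw. Lift and carry the blank over.

Emit:
step_arm --increments '[{"grip":0.45,"delta_pos":[0,0,0.015],"twist":0},{"grip":0.45,"delta_pos":[0,0,0.025],"twist":0},{"grip":0.45,"delta_pos":[0,0,0.03],"twist":0},{"grip":0.45,"delta_pos":[0,0,0.03],"twist":0},{"grip":0.45,"delta_pos":[0,0,0.02],"twist":0},{"grip":0.45,"delta_pos":[-0.002,-0.017,0],"twist":0},{"grip":0.45,"delta_pos":[-0.003,-0.025,0],"twist":0},{"grip":0.45,"delta_pos":[-0.003,-0.025,0],"twist":0},{"grip":0.45,"delta_pos":[-0.003,-0.025,0],"twist":0},{"grip":0.45,"delta_pos":[-0.003,-0.025,0],"twist":0}]'

```text
clock: 16.6
position: [0.6132, 0.0096, 0.1518]
ee_rot: [0.626, 0.329, 0.626, -0.329]
contact_force: [0.3, 0.7, -6.5]
width: 0.0492
```

Emit:
step_arm --increments '[{"grip":0.45,"delta_pos":[-0.003,-0.025,0],"twist":0},{"grip":0.45,"delta_pos":[-0.003,-0.025,0],"twist":0},{"grip":0.45,"delta_pos":[-0.0015,-0.015,0],"twist":0},{"grip":0.45,"delta_pos":[0,-0.005,0],"twist":0},{"grip":0.45,"delta_pos":[0,0,0],"twist":0},{"grip":0.45,"delta_pos":[0,0,0],"twist":0},{"grip":0.45,"delta_pos":[0,0,0],"twist":0}]'

```text
clock: 17.18
position: [0.6064, -0.0582, 0.1523]
ee_rot: [0.626, 0.329, 0.626, -0.328]
contact_force: [-0.3, 0.1, -5.9]
width: 0.0494
```

```bash
python3 st.py; python3 -c "
from h import *
a=cam('scene')['img'];b=cam('top')['img']
f=lambda i,u,v:cv2.resize(i[v-50:v+50,u-50:u+50,::-1],(400,400),interpolation=cv2.INTER_CUBIC)
cv2.imwrite('pics/pan.png',np.hstack([f(b,350,178),f(a,374,210)]))"
```

```text
17.1833 [ 0.6064 -0.0582  0.1523] 0.04942474868721908 yaw 34.6 [-0.29  0.1  -5.86] [ 0.01 -0.03 -0.04] [-5.600e-01 -4.968e+01 -2.525e+01 -4.000e-02 -1.000e-02  0.000e+00]
```

View pics/pan.png

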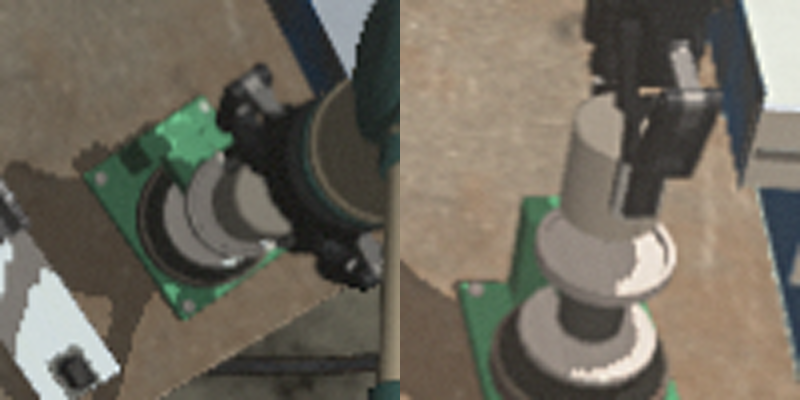

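The blank hangs centred above the pan: blank axis at about (601,170), pan at (607,255) in the crop. Lower slowly.

Emit:
step_arm --increments '[{"grip":0.45,"delta_pos":[0.0005,-0.001,-0.008],"twist":0},{"grip":0.45,"delta_pos":[0,0,-0.008],"twist":0},{"grip":0.45,"delta_pos":[0,0,-0.005],"twist":0},{"grip":0.45,"delta_pos":[0,0,-0.003],"twist":0},{"grip":0.45,"delta_pos":[0,0,-0.002],"twist":0},{"grip":0.45,"delta_pos":[0,0,-0.002],"twist":0},{"grip":0.45,"delta_pos":[0,0,-0.002],"twist":0},{"grip":0.45,"delta_pos":[0,0,0],"twist":0}]'

```text
clock: 17.95
position: [0.6067, -0.0607, 0.1222]
ee_rot: [0.626, 0.329, 0.626, -0.329]
contact_force: [0.0, -0.4, -6.5]
width: 0.0495
```

```bash
python3 st.py
```

```text
17.95 [ 0.6067 -0.0607  0.1222] 0.04953559877156058 yaw 34.5 [ 0.03 -0.41 -6.47] [0.   0.04 0.01] [ 1.000e-02 -5.047e+01 -2.447e+01  1.000e-02 -9.000e-02  0.000e+00]
```

Emit:
step_arm --increments '[{"grip":0.45,"delta_pos":[0,0.0005,-0.002],"twist":0},{"grip":0.45,"delta_pos":[0,0,-0.002],"twist":0},{"grip":0.45,"delta_pos":[0,0,-0.002],"twist":0},{"grip":0.45,"delta_pos":[0,0,-0.002],"twist":0},{"grip":0.45,"delta_pos":[0,0,0],"twist":0}]'

```text
clock: 18.37
position: [0.6072, -0.0605, 0.1147]
ee_rot: [0.626, 0.329, 0.625, -0.329]
contact_force: [-0.3, 0.2, -2.3]
width: 0.0493
```

```bash
python3 st.py
```

```text
18.3667 [ 0.6072 -0.0605  0.1147] 0.04928653088478552 yaw 34.5 [-0.32  0.23 -2.34] [-0.21  0.07  0.06] [ 6.600e-01 -4.844e+01 -2.263e+01  3.900e-01 -1.000e-02  1.000e-02]
```

The spring is taking load. Continue down.

Emit:
step_arm --increments '[{"grip":0.45,"delta_pos":[0,0,-0.0015],"twist":0},{"grip":0.45,"delta_pos":[0,0,-0.0015],"twist":0},{"grip":0.45,"delta_pos":[0,0,-0.001],"twist":0},{"grip":0.45,"delta_pos":[0,0,0],"twist":0},{"grip":0.45,"delta_pos":[0,0,0],"twist":0}]'

```text
clock: 18.78
position: [0.6072, -0.0605, 0.1106]
ee_rot: [0.626, 0.329, 0.626, -0.329]
contact_force: [-0.7, -1.7, -1.7]
width: 0.049
```

```bash
python3 st.py
```

```text
18.7833 [ 0.6072 -0.0605  0.1106] 0.049022541159684165 yaw 34.5 [-0.74 -1.74 -1.66] [-0.38  0.01  0.04] [ 1.070e+00 -4.799e+01 -2.191e+01  6.100e-01  2.100e-01  2.000e-02]
```

Emit:
step_arm --increments '[{"grip":0.45,"delta_pos":[0,0,-0.001],"twist":0},{"grip":0.45,"delta_pos":[0,0,-0.0005],"twist":0},{"grip":0.45,"delta_pos":[0,0,0],"twist":0}]'

```text
clock: 19.03
position: [0.6072, -0.0604, 0.1093]
ee_rot: [0.626, 0.329, 0.625, -0.329]
contact_force: [0.0, -2.4, -0.6]
width: 0.049
```

```bash
python3 st.py; python3 -c "
from h import *
a=cam('scene')['img']
cv2.imwrite('pics/pan2.png',cv2.resize(a[165:265,324:424,::-1],(500,500),interpolation=cv2.INTER_CUBIC))"
```

```text
19.0333 [ 0.6072 -0.0604  0.1093] 0.049008909044954495 yaw 34.5 [ 0.03 -2.37 -0.57] [-0.46  0.05  0.05] [ 1.340e+00 -4.735e+01 -2.140e+01  7.500e-01  2.600e-01  2.000e-02]
```

View pics/pan2.png

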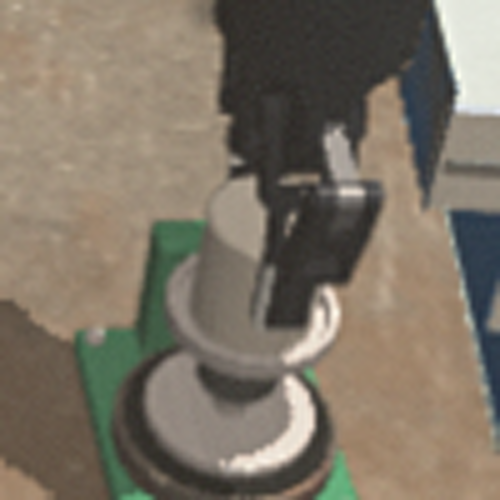

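The blank stands inside the pan rim and the ram has sunk. Release gently and back up.

Emit:
step_arm --increments '[{"grip":0.57,"delta_pos":[0,0,0],"twist":0},{"grip":0.6,"delta_pos":[0,0,0],"twist":0},{"grip":0.65,"delta_pos":[0,0,0],"twist":0},{"grip":0.75,"delta_pos":[0,0,0],"twist":0},{"grip":0.8,"delta_pos":[0,0,0],"twist":0},{"grip":0.8,"delta_pos":[0,0,0],"twist":0}]'

```text
clock: 19.58
position: [0.6068, -0.0599, 0.109]
ee_rot: [0.626, 0.329, 0.626, -0.329]
contact_force: [-0.6, 0.0, -0.2]
width: 0.0683
```

```bash
python3 st.py
```

```text
19.5833 [ 0.6068 -0.0599  0.109 ] 0.06834109742738585 yaw 34.5 [-0.62  0.01 -0.21] [-0.02  0.02  0.02] [ 1.000e-02 -4.694e+01 -2.167e+01  1.000e-02  0.000e+00  0.000e+00]
```

Emit:
step_arm --increments '[{"grip":0.8,"delta_pos":[0,0,0.01],"twist":0},{"grip":0.8,"delta_pos":[0,0,0.02],"twist":0},{"grip":0.8,"delta_pos":[0,0,0.03],"twist":0},{"grip":0.8,"delta_pos":[0,0,0.02],"twist":0},{"grip":0.8,"delta_pos":[-0.01,0.009,0],"twist":7},{"grip":0.7,"delta_pos":[-0.016,0.015,0],"twist":7},{"grip":0.7,"delta_pos":[-0.016,0.015,0],"twist":7},{"grip":0.6,"delta_pos":[-0.016,0.015,0],"twist":7},{"grip":0.6,"delta_pos":[-0.016,0.015,0],"twist":7},{"grip":0.6,"delta_pos":[-0.016,0.015,0],"twist":7}]'

```text
clock: 20.42
position: [0.5162, 0.0245, 0.1899]
ee_rot: [0.703, 0.081, 0.702, -0.081]
contact_force: [0.5, 0.2, -0.4]
width: 0.0516
```

Emit:
step_arm --increments '[{"grip":0.6,"delta_pos":[-0.012,0.011,0],"twist":7},{"grip":0.6,"delta_pos":[-0.005,0.005,-0.01],"twist":7},{"grip":0.6,"delta_pos":[0,0,-0.02],"twist":7},{"grip":0.6,"delta_pos":[0,0,-0.02],"twist":7},{"grip":0.6,"delta_pos":[0,0,-0.02],"twist":7},{"grip":0.6,"delta_pos":[0,0,0],"twist":7},{"grip":0.6,"delta_pos":[0,0,0],"twist":6},{"grip":0.6,"delta_pos":[0,0,0],"twist":0},{"grip":0.6,"delta_pos":[0,0,0],"twist":0}]'

```text
clock: 21.17
position: [0.5002, 0.0398, 0.1197]
ee_rot: [0.676, -0.209, 0.675, 0.209]
contact_force: [0.3, 1.2, -0.8]
width: 0.0515
```

```bash
python3 st.py; python3 -c "
from h import *
a=cam('scene')['img'];b=cam('top')['img']
f=lambda i,u,v:cv2.resize(i[v-65:v+65,u-65:u+65,::-1],(400,400),interpolation=cv2.INTER_CUBIC)
cv2.imwrite('pics/c3.png',np.hstack([f(b,320,178),f(a,340,220)]))"
```

```text
21.1667 [0.5002 0.0398 0.1197] 0.05146138492026797 yaw 124.4 [ 0.26  1.23 -0.79] [-0.02 -0.   -0.  ] [ 1.000e-02 -3.643e+01 -2.051e+01  0.000e+00  1.000e-02 -1.000e-01]
```

View pics/c3.png

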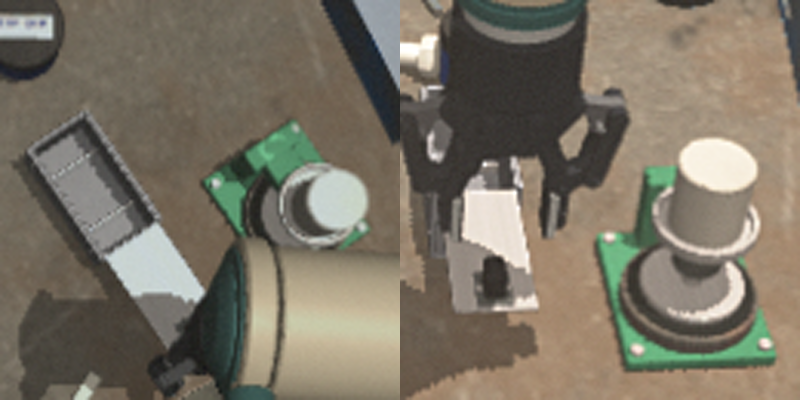

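The blank stands free on the sunken pan and the box is empty. Grip the pull and push the lid shut.

Emit:
step_arm --increments '[{"grip":0.6,"delta_pos":[-0.0005,0,-0.02],"twist":0},{"grip":0.6,"delta_pos":[0,0,-0.015],"twist":0},{"grip":0.4,"delta_pos":[0,0,-0.0065],"twist":0},{"grip":0.1,"delta_pos":[0,0,0],"twist":0},{"grip":0.05,"delta_pos":[0,0,0],"twist":0},{"grip":0.05,"delta_pos":[0,0,0],"twist":0},{"grip":0.05,"delta_pos":[0,0,0],"twist":0}]' --force 25

```text
clock: 21.85
position: [0.4998, 0.0398, 0.0782]
ee_rot: [0.676, -0.21, 0.675, 0.21]
contact_force: [0.2, 0.2, -0.6]
width: 0.013
```

```bash
python3 st.py
```

```text
21.85 [0.4998 0.0398 0.0782] 0.013048573194586428 yaw 124.5 [ 0.2   0.25 -0.62] [-0.    0.08  0.05] [-1.600e-01 -3.819e+01 -1.930e+01 -3.000e-02 -5.000e-02  4.000e-02]
```

Emit:
step_arm --increments '[{"grip":0.05,"delta_pos":[0.0041,0.0028,0],"twist":0},{"grip":0.05,"delta_pos":[0.0083,0.0057,0],"twist":0},{"grip":0.05,"delta_pos":[0.0083,0.0057,0],"twist":0},{"grip":0.05,"delta_pos":[0.0083,0.0057,0],"twist":0}]'

```text
clock: 22.18
position: [0.5297, 0.0605, 0.0779]
ee_rot: [0.676, -0.21, 0.675, 0.21]
contact_force: [-0.8, -0.5, 2.2]
width: 0.0131
```

```bash
python3 st.py
```

```text
22.1833 [0.5297 0.0605 0.0779] 0.013100455697135596 yaw 124.5 [-0.78 -0.46  2.21] [0.03 0.18 0.02] [ -0.97 -40.88 -18.85  -0.08  -0.37  -0.08]
```

Emit:
step_arm --increments '[{"grip":0.05,"delta_pos":[0.0083,0.0057,0.0004],"twist":0},{"grip":0.05,"delta_pos":[0.0083,0.0057,0],"twist":0},{"grip":0.05,"delta_pos":[0.0083,0.0057,0],"twist":0},{"grip":0.05,"delta_pos":[0.0083,0.0057,0],"twist":0},{"grip":0.05,"delta_pos":[0.0083,0.0057,0],"twist":0}]'

```text
clock: 22.6
position: [0.5708, 0.089, 0.0779]
ee_rot: [0.675, -0.21, 0.675, 0.21]
contact_force: [-1.3, 1.2, 1.3]
width: 0.0132
```

```bash
python3 st.py
```

```text
22.6 [0.5708 0.089  0.0779] 0.013161385171261917 yaw 124.5 [-1.3  1.2  1.3] [0.03 0.09 0.04] [ -0.71 -44.83 -19.72  -0.05  -0.36  -0.06]
```

Remaining about (20,14) mm, with the final approach slow.

Emit:
step_arm --increments '[{"grip":0.05,"delta_pos":[0.0066,0.0045,0],"twist":0},{"grip":0.05,"delta_pos":[0.005,0.0034,0],"twist":0},{"grip":0.05,"delta_pos":[0.004,0.0028,0],"twist":0},{"grip":0.05,"delta_pos":[0.0025,0.0017,0],"twist":0},{"grip":0.05,"delta_pos":[0.0012,0.0009,0],"twist":0},{"grip":0.05,"delta_pos":[0,0,0],"twist":0}]'

```text
clock: 23.1
position: [0.5894, 0.1017, 0.078]
ee_rot: [0.675, -0.21, 0.675, 0.21]
contact_force: [-1.3, 1.4, 0.8]
width: 0.0129
```

```bash
python3 st.py
```

```text
23.1 [0.5894 0.1017 0.078 ] 0.012907502749448914 yaw 124.5 [-1.3   1.41  0.76] [0.25 0.05 0.06] [ -0.86 -45.81 -20.42  -0.45  -0.13   0.06]
```

Emit:
step_arm --increments '[{"grip":0.05,"delta_pos":[0.0008,0.0006,0],"twist":0},{"grip":0.05,"delta_pos":[0.0005,0.0003,0],"twist":0},{"grip":0.05,"delta_pos":[0,0,0],"twist":0}]'

```text
clock: 23.35
position: [0.5901, 0.1023, 0.078]
ee_rot: [0.675, -0.21, 0.675, 0.21]
contact_force: [-0.7, 1.0, 1.2]
width: 0.0133
```

```bash
python3 st.py
```

```text
23.35 [0.5901 0.1023 0.078 ] 0.013272183430893614 yaw 124.5 [-0.75  0.95  1.24] [0.25 0.22 0.05] [ -0.75 -45.74 -20.7   -0.33  -0.42   0.06]
```

Emit:
step_arm --increments '[{"grip":0.05,"delta_pos":[0.0008,0.0005,0],"twist":0},{"grip":0.05,"delta_pos":[0.0006,0.0004,0],"twist":0},{"grip":0.05,"delta_pos":[0,0,0],"twist":0}]'

```text
clock: 23.6
position: [0.5907, 0.1026, 0.0779]
ee_rot: [0.674, -0.21, 0.676, 0.21]
contact_force: [-4.0, -1.3, 4.2]
width: 0.0134
```

```bash
python3 st.py
```

```text
23.6 [0.5907 0.1026 0.0779] 0.013358759489428064 yaw 124.5 [-4.04 -1.3   4.24] [-0.25  0.59  0.05] [  0.55 -44.59 -21.75   0.42  -1.42   0.05]
```

Now at the shut stop, with 4 N of resistance. Release, rise and move clear.

Emit:
step_arm --increments '[{"grip":0.25,"delta_pos":[0,0,0.0005],"twist":0},{"grip":0.5,"delta_pos":[0,0,0],"twist":0},{"grip":0.6,"delta_pos":[0,0,0],"twist":0},{"grip":0.6,"delta_pos":[0,0,0.015],"twist":0},{"grip":0.6,"delta_pos":[0,0,0.03],"twist":0},{"grip":0.6,"delta_pos":[0,0,0.03],"twist":0},{"grip":0.6,"delta_pos":[0,0,0.03],"twist":0},{"grip":0.6,"delta_pos":[-0.03,0,0.02],"twist":0},{"grip":0.6,"delta_pos":[-0.035,0,0],"twist":0},{"grip":0.6,"delta_pos":[-0.035,0,0],"twist":0}]'

```text
clock: 24.43
position: [0.4928, 0.1034, 0.2049]
ee_rot: [0.677, -0.21, 0.674, 0.209]
contact_force: [-0.7, 0.3, -0.3]
width: 0.0513
```

Emit:
step_arm --increments '[{"grip":0.6,"delta_pos":[-0.035,0,0],"twist":0},{"grip":0.6,"delta_pos":[-0.035,0,0],"twist":0},{"grip":0.6,"delta_pos":[-0.035,0,0],"twist":0},{"grip":0.6,"delta_pos":[-0.035,0,0],"twist":0},{"grip":0.6,"delta_pos":[-0.035,0,0],"twist":0},{"grip":0.6,"delta_pos":[0,0,0],"twist":0},{"grip":0.6,"delta_pos":[0,0,0],"twist":0}]'

```text
clock: 25.02
position: [0.3158, 0.1034, 0.2037]
ee_rot: [0.676, -0.21, 0.674, 0.21]
contact_force: [0.8, 0.7, 0.6]
width: 0.0511
```

```bash
python3 st.py; python3 m.py | head -7; python3 -c "
from h import *
a=cam('scene')['img'];b=cam('top')['img']
cv2.imwrite('pics/fin.png',np.vstack([cv2.resize(b[100:290,130:400,::-1],(540,380)),cv2.resize(a[130:290,110:420,::-1],(540,220))]))
cv2.imwrite('pics/fin2.png',cv2.resize(a[:,:,::-1],(800,600),interpolation=cv2.INTER_CUBIC))"
```

```text
25.0167 [0.3158 0.1034 0.2037] 0.05110499625359372 yaw 124.6 [0.77 0.71 0.6 ] [-0.04 -0.01  0.01] [ 3.400e-01 -1.928e+01 -2.181e+01  3.000e-02  3.900e-01  1.000e-02]
L lid rect mm [447.9 406.2] [115.4  63.2] 19.2
  pull top [460.8 368.2] [81.4  5.9] 19.0
M lid rect mm [553.2 287.1] [117.2  63.2] 26.6
  pull top [514.5 267.7] [18.2 11.3] 27.3
R lid rect mm [626.8 126. ] [116.8  62.7] 34.7
  pull top [596.9 152.3] [94.5  5.5] 34.7
pan [603.8 -54.3] [[604.4 -56.9]
```

View pics/fin.png

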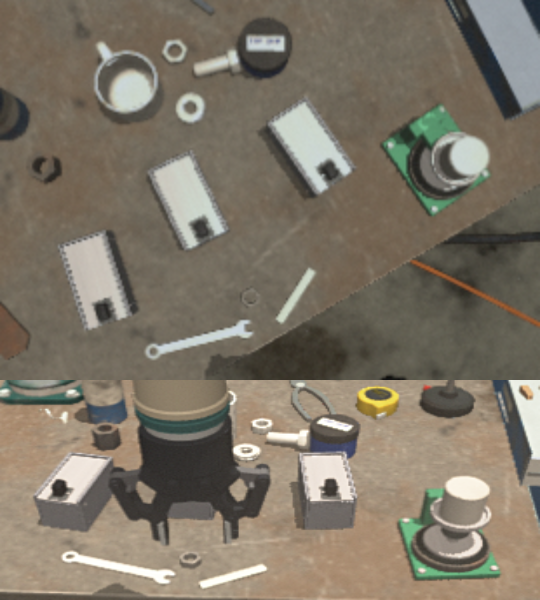

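The final picture shows all three boxes upright and shut, the blank on the pan, and the bystanders in place. Last check is the blank-top height, expected about 146 mm.

Run:
```python
from h import *
P=[];U=[];ds=[]
for n,(u,v) in dict(top=(363,178),scene=(377,208)).items():
    d=cam(n); g=d["img"].min(2); r=15; best=None
    m=np.zeros_like(g); m[v-r:v+r,u-r-4:u+r+4]=(g>(150 if n=="top" else 165))[v-r:v+r,u-r-4:u+r+4]
    m=cv2.morphologyEx(m,cv2.MORPH_OPEN,np.ones((5,5)))
    c=max(blobs(m,30),key=cv2.contourArea); e=cv2.fitEllipse(c); print(n,np.round(e[0],1),np.round(e[1],1))
    ds.append(d); U.append(cv2.undistortPoints(np.array([[e[0]]]),d["K"],np.array(d["D"],float)).ravel()); P.append(np.c_[d["R"],np.array(d["tvec"]).ravel()])
X=cv2.triangulatePoints(P[0],P[1],U[0],U[1]); print((X[:3]/X[3]).ravel())
```

```text
top [364.4 177.5] [17.5 19.7]
scene [377.9 208. ] [15.9 25. ]
[ 0.60496256 -0.05972548  0.14618982]
```

Blank top is at 146 mm, so the ram is fully down, and the blank is centred. Hand in.

```bash
python3 -c "
from rig import manip
print(manip.sign_off())"
```

```text
the job is handed in; nothing more can be done
None
```

The job is done and handed in at about 25 s on the robot's clock: the steel blank is on the press pan and all three boxes are standing shut.

- **Finding it:** I lifted all three boxes by their sides, shut. The wrist read about 4.3 N, 4.5 N and 8.0 N, so the steel blank was in the right-hand box.
- **Moving it:** I drew that box's lid 110 mm to its stop and lifted the blank out (5.7 N). I lowered it slowly onto the pan and released it once the spring carried nearly all its weight. I then pushed the lid shut until it met about 4 N at the stop.
- **Last checks:**
  - The blank's top measured 146 mm above the bench, which matches the ram fully down. It stood at about (605, -60) mm against the pan measured at (607, -59.5) mm.
  - All three boxes stood upright and shut, within about 2 mm of where they started. In the pictures the other things looked undisturbed, but I didn't measure them again.
- **What disagreed:** The colour-mask readings of the pull positions on the left and right boxes were bad. I took the right box's pull position from the middle box's offset instead, and the grip width of about 13 mm on the 14 mm pull fitted that. The first pan fit was also off, so I redid it from both views, which agreed within 3 mm. While sliding the lid, the gripper pressed on the pull with up to about 6 N vertically, and the box stayed upright.

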